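Free a turned mill body from a carving stand with a thread of unknown hand

ROBOT

A 6-joint arm with a two-finger parallel gripper is mounted at the origin on the work surface. World frame = base frame: x ahead of the robot, y to its left, z up, the work surface at z = 0. Lengths are in m, angles in rad, forces in N, time in s.
With the tool pointing down it reaches from about 0.25 to 0.775 m from the base axis. Payload 4 kg.
Tool frame: the origin (TCP) lies at the very end of the fingers, on their centre line; the grasp point (between the pads) lies 19 mm behind it; x points along the fingers, y is the direction in which the jaws open and shut, and the axes are right-handed (so a half turn about x gives the same grasp; the last joint's range is limited). The gripper opens to 94 mm and grips with 3 to 60 N. Pads are 16 mm wide; open, the fingers measure 119 mm over their backs; the gripper's body (75 mm by 177 mm) begins 78 mm behind the grasp point.
Start: joints at [-1.307, 0.087, 1.371, -0, 1.684, -0.103], TCP at [0.197, -0.513, 0.206] pointing down, gripper open.
Joint ranges: [-3.1, 3.1], [-0.76, 2.03], [0.27, 2.55], [-1.08, 4.22], [0.17, 2.65], [-2.57, 2.57]. Speed limits (rad/s): [2.79, 2.79, 3.14, 3.14, 3.14, 3.14].

INTERFACE

Orientations are given as [roll, pitch, yaw] about the fixed x, y, z axes, in that order (R = Rz(yaw) Ry(pitch) Rx(roll)).
In Python, from bench import robot gives the robot as it stands.
- The arm moves only by the tool carry_out, never from a script. Its argument "targets" is a list of rows, each a list of 5 numbers: the closure, from 0 (fully open) to 1 (shut), then the shift along the tool's x, y, z in cm, then the turn about the tool's x in degrees. In form: [[fingers, tx, ty, tz, turn], ...]. A call has 1 to 20 rows; each row shifts and turns the commanded pose from where the row before left it, along the tool's axes as they then stand; what a row does not reach is not made up. A row lasts 1/10 s, in which the tool goes at most 50 mm and 8.59 degrees, less where a joint would pass 70% of its speed; a pose out of reach is approached as far as the arm can. A call is refused whole if a number of a shift passes 5 or a number of a turn 8.59, either way. A call with a gripper value outside its range is refused whole. The fingers move at their own pace and stop on an object; the grip force is fixed at half the most. Time passes only in rows, so rows that do not move let the fingers close. It gives the time, the measured TCP pose, the force and the opening at its end, in the units of the state.
- robot.get_obs(): the state, without advancing time (a new reading comes with each control period).
- robot.snapshot(name): name is "scene" or "top" or "wrist"; returns a dict with "image" (384x512x3 uint8, red, green, blue), "camera_matrix" (3x3 intrinsics, pixels), "distortion" ([k1, k2, p1, p2, k3] as OpenCV has them; the pictures are not rectified), "pose" (4x4, takes a point from camera to world coordinates). Camera axes: x right, y up, looking along -z (the intrinsics and any distortion apply to the point x, -y, -z); pixel columns grow to the right and rows downward; lengths in m; the calibration is good to about 2 mm. A picture is of the moment at which its call begins. There is no depth.
- robot.close_job(): hands the job in, once; it reports no verdict.
The state is a dict: "time": time; "joint_positions": joint angles; "qvel": joint speeds; "joint_torque": joint torques, N m; "tool_pos": TCP position; "ee_rot": TCP orientation; "wrist_force": force on the tool from outside, world axes, zero at the start; "wrist_torque": the same for the moment, N m; "width": finger opening in m.
Only numpy, scipy, OpenCV 4.12 (cv2) and the standard library are available. Lean on these libraries where they do the work, as an engineer would, in place of code of your own. Each camera call takes 0.05 s, during which the arm holds its last target. There are 200 camera calls.

TASK

The turned wooden mill body is locked in the chuck of the leaning carving stand. Free it by turning the red T-handle all the way to its open stop: the thread may be ordinary or reversed, so try both ways and feel which way gives. Then lift the mill body out and set it down (do not drop it) standing upright on its foot, wholly on the cork disc of the finishing board; leave the handle open and the bowl, finial and tin where they are.

Things in the scene. Friction and masses are not known exactly. Their poses are not given: they have to be found in the camera images.
- stand: fixed plywood wedge, 300 mm wide (y), 150 mm deep (x); origin at the centre of its underside, z up, x away from the robot, y to the left. Its top slopes 30 degrees, facing the robot and up: outward normal (-0.5, 0, 0.866) in this frame; the slope's centre is 110 mm above the origin. On it, 75 mm left (+y) of centre, the chuck with the mill body; 75 mm right (-y), the T-handle
- handle (a joint): angle of the T-handle, rad, counter-clockwise positive looking down at the slope; starts near 0, locked. One way it is blocked at 0.15 to 0.3 rad; the other way it turns, with 0.15 N m of friction, to its open stop 1.3 rad from zero (+1.3 or -1.3: it differs from run to run), and stays where left. The chuck's two clips turn with it, by the same angle, off the mill's foot: clear of it from about 1 rad
- handle_grip (a point): on the T-handle's axis, in the middle of its red bar, 50 mm out from the slope. z: axis of turning, out of the slope (30 degrees from vertical, leaning to the robot); x: along the bar, up the slope at angle 0, turns with it. Bar 100 mm long (x), 16 mm wide (y), 28 mm tall (z; 35 to 63 mm out from the slope), on a 14 mm stem with a 40 mm collar at its foot, 18 mm high
- mill: loose turned wooden mill body, round, 150 mm long, 130 to 250 g; origin at the centre of its foot's underside, z along its axis to its top. Dark foot and lower body 48 mm in diameter up to 75 mm, with a groove at 9 to 18 mm that the chuck's clips enter; pale neck above. At the start its foot is on the chuck and it stands along the slope's normal, leaning 30 degrees to the robot
- chuck_face (a point): centre of the chuck's face, where the mill's foot rests at the start. On the lower side two 10 mm rods, parallel to the mill's axis, reach 78 mm up it and keep it from falling when the clips are open. It comes out straight along its axis; the foot is clear of the rods after 80 mm. The clips and a low stop up the slope stand under 30 mm out from the slope
- board: fixed dark wooden finishing board, 160 x 160 x 12 mm, with a cork disc 110 mm in diameter and 4 mm thick in its middle; origin at the centre of its underside, z up
- disc_top (a point): centre of the cork disc's upper face, 16 mm above the table
- bowl: bystander: loose wooden bowl, 140 mm across, 60 mm high; origin at the centre of its underside
- finial: bystander: loose turned pale finial, 60 mm across its foot, 130 mm high; origin at the centre of its underside
- tin: bystander: loose wax tin, 72 mm across, 50 mm high; origin at the centre of its underside
- mill_neck (a point): on the mill body's axis, 112 mm from its foot, the middle of its pale straight neck: 34 mm in diameter, from 86 to 138 mm, the place to grip; a dome above it up to 150 mm
Not all that is in view belongs to the job. What is shaped like the mill but yellow is not meant. Of the things that look like the board, take the one that is nearest to the robot's base at the start.

How it is judged:
By the outcome, as a careful person would: the job done as asked, in the order asked, and still so for the second after the job is handed in, with the robot touching nothing.
It also fails if it takes over 58 s, if anything falls off the work surface, if the arm or the gripper's body presses on something with over 40 N, if the wrist force passes 120 N, or if a joint passes its speed limit or range.

## Working session

There is one attempt and no reset: what is moved stays moved. The work goes in short steps, Python scripts to look and compute and a tool call to move; the robot and the scene stay as the last step left them, time stands still between calls to the robot, and variables do not carry over. Pictures are saved under pics/ and viewed, about 8 in all and at most 12, crops included, and the job is handed in when it is done.

Besides the shell and the picture viewer there is one more tool, called in YAML: its name, and indented under it one key for each argument. carry_out: Moves the arm, as the interface text tells. Its arguments: {"type":"object","properties":{"targets":{"type":"array","items":{"type":"array","items":{"type":"number"}}}},"required":["targets"]}

```bash
mkdir -p pics; ls; cat > h.py <<'E'
import numpy as np, cv2
from bench import robot
from scipy.spatial.transform import Rotation as R
def snap(name,fn):
    s=robot.snapshot(name); cv2.imwrite('pics/'+fn,s['image'][:,:,::-1]); np.savez('pics/'+fn+'.npz',K=s['camera_matrix'],d=s['distortion'],P=s['pose']); return s
def load(fn): 
    z=np.load('pics/'+fn+'.npz'); return z['K'],z['d'],z['P']
def ray(fn,px):
    K,d,P=load(fn); u=cv2.undistortPoints(np.array([[px]],float),K,d)[0,0]
    v=P[:3,:3]@np.array([u[0],-u[1],-1]); return P[:3,3],v
def atz(fn,px,z):
    o,v=ray(fn,px); return o+v*(z-o[2])/v[2]
def proj(fn,X):
    K,d,P=load(fn); X=np.atleast_2d(X); c=(X-P[:3,3])@P[:3,:3]; c=c*[1,-1,-1]
    return cv2.projectPoints(c,np.zeros(3),np.zeros(3),K,d)[0][:,0]
E
python3 - <<'E'
from h import *
a=snap('scene','s1.png');b=snap('top','t1.png')
for s in (a,b): print(s['pose'].round(3).tolist())
im=np.hstack([a['image'],b['image']])[:,:,::-1]
o=robot.get_obs();print(o)
E
```

```text
pics
[[0.735, -0.387, 0.557, 1.199], [0.678, 0.419, -0.604, -0.65], [0.001, 0.822, 0.57, 0.812], [0.0, 0.0, 0.0, 1.0]]
[[-0.024, 0.99, -0.137, 0.337], [-1.0, -0.025, -0.005, 0.069], [-0.008, 0.137, 0.991, 1.627], [0.0, 0.0, 0.0, 1.0]]
{'time': 0.1, 'joint_positions': array([-1.30710240e+00,  8.78665067e-02,  1.37207102e+00, -2.64003132e-06,
        1.68357594e+00, -1.03110016e-01]), 'qvel': array([-0.00024689, -0.00110224, -0.00390684, -0.00159396, -0.00056025,
       -0.00071716]), 'joint_torque': array([ 3.12455719e-03, -3.41252589e+01, -3.03300869e+01,  7.21093384e-02,
        3.04770016e-02, -1.11307274e-04]), 'tool_pos': array([ 0.19711327, -0.512954  ,  0.20444547]), 'ee_rot': array([-1.67254034,  1.56887552,  1.83585596]), 'wrist_force': array([ 0.8256521 , -1.54658373,  0.49250753]), 'wrist_torque': array([ 0.00125495, -0.02779067, -0.03483173]), 'width': 0.09402824088454048}
```

View pics/s1.png

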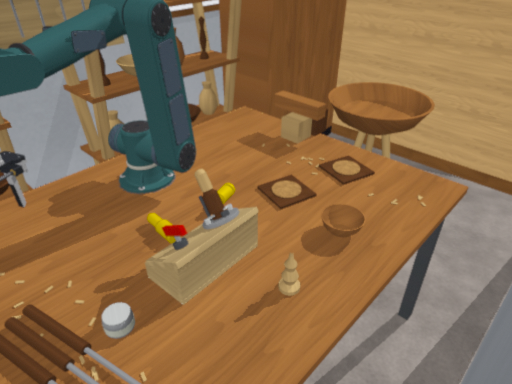

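View pics/t1.png

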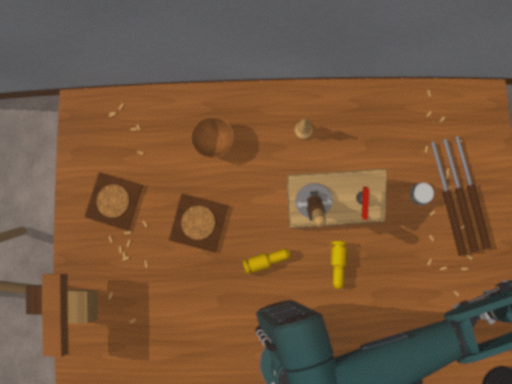

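The scene picture shows the stand with the mill (205,185) and red handle (175,232). Yellow decoys lie at top-view px (266,261) and (339,264). The two board candidates are at top px (198,222) and (112,201). I'll enlarge to measure them.

```bash
python3 - <<'E'
from h import *
for p in [(198,222),(112,201)]:
    w=atz('t1.png',p,0.016); print(p,w.round(3),np.hypot(*w[:2]).round(3))
im=cv2.imread('pics/t1.png')[150:300,165:405]
cv2.imwrite('pics/c1.png',cv2.resize(im,None,fx=3.3,fy=3.3,interpolation=cv2.INTER_CUBIC))
E
```

```text
(198, 222) [0.466 0.295 0.016] 0.552
(112, 201) [0.542 0.583 0.016] 0.796
```

View pics/c1.png

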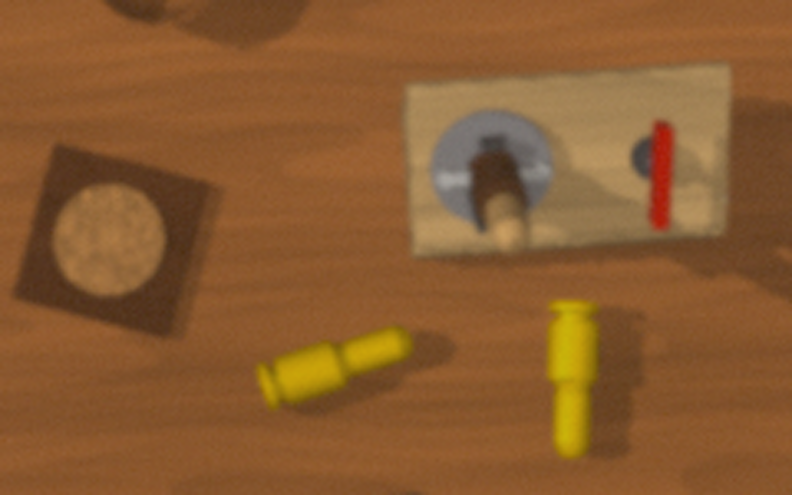

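Two boards in the crop and overview: the one at (198,222) is 0.55 m from the base and the one at (112,201) is 0.80 m. I take the first. The dark and pale mill in the chuck is the one meant, not the yellow ones. Now I'll fit the stand pose.

```bash
cat >> h.py <<'E'
from scipy.optimize import least_squares
RS=R.from_euler('y',-30,degrees=True).as_matrix() # slope frame: z=normal(-.5,0,.866), x up slope
def stand2w(p,X):
    c,s=np.cos(p[2]),np.sin(p[2]); return np.atleast_2d(X)@np.array([[c,-s,0],[s,c,0],[0,0,1]]).T+[p[0],p[1],0]
def sl(a,b,n): return np.array([0,0,.11])+RS@np.array([a,b,n])   # a up slope, b left, n out
def Rst(p): return R.from_euler('z',p[2]).as_matrix()@RS
E
python3 - <<'E'
from h import *
c=lambda u,v:(u/3.3+165-.35,v/3.3+150-.35)
h=.075/np.cos(np.pi/6)
obs=[(c(405,85),sl(h,.15,0)),(c(730,65),sl(h,-.15,0)),(c(725,235),sl(-h,-.15,0)),(c(415,257),sl(-h,.15,0)),(c(661,122),sl(.05,-.075,.06)),(c(660,230),sl(-.05,-.075,.056))]
X=np.array([o[1] for o in obs]);U=np.array([o[0] for o in obs])
f=lambda p:(proj('t1.png',stand2w(p,X))-U).ravel()
r=least_squares(f,[.53,-.1,0]);print(r.x,r.fun.reshape(-1,2).round(1).tolist())
p=r.x
N=['chuck','neck','top','grip'];Q=np.array([sl(0,.075,0),sl(0,.075,.112),sl(0,.075,.15),sl(0,-.075,.05)])
for n,w,a,b in zip(N,stand2w(p,Q),proj('t1.png',stand2w(p,Q)),proj('s1.png',stand2w(p,Q))): print(n,w.round(3),a.round(),b.round(),((a-[165,150])*3.3).round())
np.save('p.npy',p)
im=cv2.imread('pics/s1.png')
for X in [sl(h,.15,0),sl(h,-.15,0),sl(-h,-.15,0),sl(-h,.15,0),*Q]:
    u=proj('s1.png',stand2w(p,X))[0]; cv2.circle(im,tuple(int(round(v)) for v in u),1,(255,0,255),-1)
cv2.imwrite('pics/c2.png',cv2.resize(im[150:310,120:290],None,fx=3.5,fy=3.5,interpolation=cv2.INTER_NEAREST))
E
```

```text
[ 0.52072671 -0.14732916  0.04572686] [[-0.1, -0.0], [-0.2, -0.8], [-0.2, -0.8], [-0.5, -0.4], [0.6, 2.2], [0.2, -0.4]]
chuck [ 0.517 -0.072  0.11 ] [313. 200.] [221. 219.] [488. 165.]
neck [ 0.461 -0.075  0.207] [318. 215.] [205. 185.] [504. 216.]
top [ 0.442 -0.076  0.24 ] [319. 221.] [199. 173.] [509. 235.]
grip [ 0.499 -0.223  0.153] [365. 203.] [173. 230.] [659. 175.]
```

View pics/c2.png

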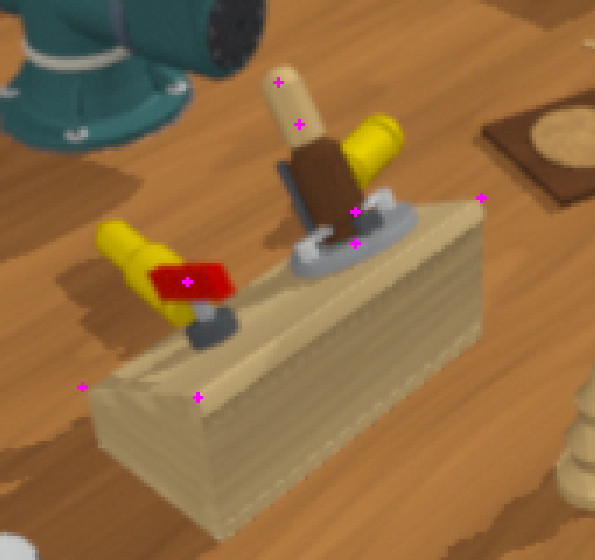

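```bash
python3 - <<'E'
from h import *
c=lambda u,v:(u/3.3+165-.35,v/3.3+150-.35)
d=lambda u,v:(u/3.5+120-.4,v/3.5+150-.4)
h=.075/np.cos(np.pi/6)
obs=[(c(405,85),sl(h,.15,0)),(c(730,65),sl(h,-.15,0)),(c(725,235),sl(-h,-.15,0)),(c(415,257),sl(-h,.15,0)),(c(661,122),sl(.05,-.075,.06)),(c(660,230),sl(-.05,-.075,.056))]
ob2=[(d(205,412),sl(h,-.15,0)),(d(92,393),sl(-h,-.15,0)),(d(484,205),sl(h,.15,0)),(d(220,538),[.075,-.15,0]),(d(98,447),[-.075,-.15,0]),(d(482,330),[.075,.15,0]),(d(192,283),sl(0,-.075,.05))]
X=np.array([o[1] for o in obs]);U=np.array([o[0] for o in obs])
X2=np.array([o[1] for o in ob2]);U2=np.array([o[0] for o in ob2])
f=lambda p:np.r_[(proj('t1.png',stand2w(p,X))-U).ravel(),(proj('s1.png',stand2w(p,X2))-U2).ravel()]
for g in (f,lambda p:f(p)[12:]):
    r=least_squares(g,[.53,-.1,0]);print(r.x,r.fun.reshape(-1,2).round(1).tolist())
    if g is f: np.save('p.npy',r.x)
print(load('t1.png')[0][0,0],load('s1.png')[0][0,0],load('t1.png')[1],load('s1.png')[1])
E
```

```text
[ 0.52278493 -0.14692588  0.04935148] [[-0.3, -0.5], [-0.4, -1.6], [-0.3, -1.6], [-0.5, -0.8], [0.5, 1.4], [0.1, -1.1], [-1.6, -4.3], [-1.8, -1.1], [-0.6, -2.3], [1.1, 2.1], [0.4, 0.7], [0.1, 1.7], [-0.7, -0.3]]
[ 0.52523584 -0.14727442  0.04883996] [[-1.1, -3.8], [-1.4, -0.6], [0.0, -1.9], [1.5, 2.7], [0.8, 1.1], [0.6, 2.1], [-0.2, 0.1]]
498.44896771300137 385.6671703264214 [-0.18674239  0.          0.          0.          0.        ] [0.02481326 0.         0.         0.         0.        ]
```

```bash
cat >> h.py <<'E'
p=np.load('p.npy')
def W(a,b,n): return stand2w(p,sl(a,b,n))[0]
def st():
    o=robot.get_obs(); M=R.from_euler('xyz',o['ee_rot']).as_matrix()
    y=M[:,1]; print('t',round(o['time'],2),'pos',o['tool_pos'].round(4),'x',M[:,0].round(3),'yawY',np.degrees(np.arctan2(y[1],y[0])).round(1),'w',round(o['width'],4),'F',o['wrist_force'].round(1),'T',o['wrist_torque'].round(2),'j',o['joint_positions'].round(2)); return o,M
def go(X,yawY=None):
    o,M=st()
    if yawY is not None:
        y0=np.degrees(np.arctan2(M[1,1],M[0,1])); t=(y0-yawY+90)%180-90
        print('turn',t.round(1)); M=M@R.from_euler('x',t,degrees=True).as_matrix()
    print('shift cm',(M.T@(np.array(X)-o['tool_pos'])*100).round(2),'world',((np.array(X)-o['tool_pos'])*100).round(2))
E
python3 - <<'E'
from h import *
print('p',p,'bar pt r35',W(.035,-.075,.05),'grip',W(0,-.075,.05),'neck',W(0,.075,.112))
X=W(.035,-.075,.05);X[2]=.30
go(X,90+np.degrees(p[2]))
E
```

```text
p [ 0.52278493 -0.14692588  0.04935148] bar pt r35 [ 0.53178921 -0.22157257  0.17080127] grip [ 0.50151523 -0.22306785  0.15330127] neck [ 0.46315326 -0.07477976  0.20699485]
t 0.1 pos [ 0.1971 -0.513   0.2044] x [-0.001  0.002 -1.   ] yawY -69.0 w 0.094 F [ 0.8 -1.5  0.5] T [ 0.   -0.03 -0.03] j [-1.31  0.09  1.37 -0.    1.68 -0.1 ]
turn 18.2
shift cm [ -9.52 -27.47 -34.86] world [33.47 29.14  9.56]
```

carry_out:
  targets:
    - [0.5, -2.4, 0, 0, 6.1]
    - [0.5, -2.4, 0, 0, 6.1]
    - [0.5, -2.4, 0, 0, 6.0]
    - [0.5, -2.3, 0, 0, 0]
    - [0.5, 0, -2.3, -2.9, 0]
    - [0.5, 0, -2.3, -2.9, 0]
    - [0.5, 0, -2.3, -2.9, 0]
    - [0.5, 0, -2.3, -2.9, 0]
    - [0.5, 0, -2.3, -2.9, 0]
    - [0.5, 0, -2.3, -2.9, 0]
    - [0.5, 0, -2.3, -2.9, 0]
    - [0.5, 0, -2.3, -2.9, 0]
    - [0.5, 0, -2.3, -2.9, 0]
    - [0.5, 0, -2.3, -2.9, 0]
    - [0.5, 0, -2.3, -2.9, 0]
    - [0.5, 0, -2.2, -2.9, 0]
    - [0.5, 0, 0, 0, 0]
    - [0.5, 0, 0, 0, 0]

```text
time: 1.9
tool_pos: [0.5313, -0.2212, 0.2996]
ee_rot: [-0.163, 1.569, 3.029]
wrist_force: [0.1, -0.1, -0.4]
width: 0.0469
```

```bash
python3 - <<'E'
from h import *
s=snap('wrist','w1.png')
im=s['image'][:,:,::-1].copy()
for X in [W(.05,-.075,.063),W(-.05,-.075,.063),W(0,-.075,.063),W(0,.075,.15),W(0,.075,.112)]:
    u=proj('w1.png',X)[0]; print(u.round()); cv2.circle(im,tuple(int(v) for v in np.clip(u,-9,999)),2,(255,0,255),-1)
cv2.imwrite('pics/w1m.png',im); X=W(.035,-.075,.05); X[2]-=.014; go(X,90+np.degrees(p[2]))
E
```

```text
[252. 182.]
[252. 245.]
[252. 217.]
[ 73. 297.]
[ 89. 258.]
t 1.95 pos [ 0.5309 -0.2219  0.3   ] x [-0.001 -0.    -1.   ] yawY -87.2 w 0.0471 F [ 1.2  1.2 -0. ] T [ 0.07 -0.02 -0.01] j [-0.49  0.15  1.12 -0.    1.88  1.03]
turn -0.0
shift cm [14.32 -0.03 -0.11] world [  0.09   0.03 -14.32]
```

View pics/w1m.png

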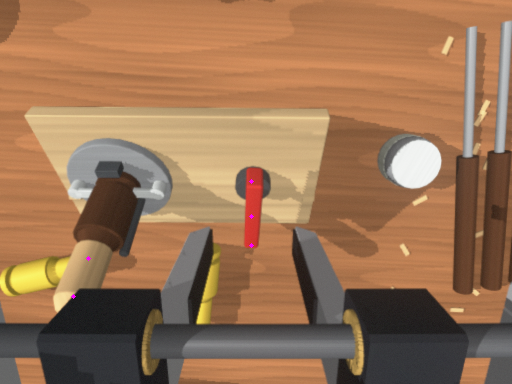

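```bash
python3 - <<'E'
from h import *
h=.075/np.cos(np.pi/6)
print(load('w1.png')[2].round(3).tolist(),load('w1.png')[0][0,0])
for n,X in dict(TL=W(h,.15,0),TR=W(h,-.15,0),BR=W(-h,-.15,0),collar=W(0,-.075,.018),barU0=W(.05,-.075,.035),barL0=W(-.05,-.075,.035),barU=W(.05,-.075,.063),barL=W(-.05,-.075,.063),chuck=W(0,.075,0)).items(): print(n,X.round(3),proj('w1.png',X)[0].round())
im=cv2.imread('pics/w1.png').astype(int); m=(im[:,:,2]>130)&(im[:,:,1]<70)&(im[:,:,0]<70)
v,u=np.nonzero(m);print(u.min(),u.max(),v.min(),v.max())
for r in range(v.min(),v.max(),8): print(r,u[v==r].min(),u[v==r].max())
E
```

```text
[[0.05, 0.957, 0.285, 0.614], [-0.999, 0.048, 0.014, -0.218], [0.0, -0.285, 0.959, 0.479], [0.0, 0.0, 0.0, 1.0]] 329.2786740799513
TL [0.59  0.007 0.153] [ 19. 109.]
TR [ 0.605 -0.293  0.153] [330. 109.]
BR [ 0.455 -0.3    0.067] [308. 222.]
collar [ 0.517 -0.222  0.126] [252. 186.]
barU0 [ 0.552 -0.221  0.165] [252. 162.]
barL0 [ 0.466 -0.225  0.115] [252. 225.]
barU [ 0.538 -0.221  0.19 ] [252. 182.]
barL [ 0.452 -0.226  0.14 ] [252. 245.]
chuck [ 0.519 -0.072  0.11 ] [122. 174.]
245 262 168 247
168 248 259
176 246 261
184 246 262
192 246 262
200 247 260
208 246 260
216 246 259
224 245 259
232 245 258
240 245 257
```

carry_out:
  targets:
    - [0.5, 3, 0, 0, 0]
    - [0.5, 3, 0, 0, 0]
    - [0.5, 3, 0, 0, 0]
    - [0.5, 2, 0, 0, 0]
    - [0.5, 2, 0, 0, 0]
    - [0.5, 1.3, 0, 0, 0]
    - [0.68, 0, 0, 0, 0]
    - [0.68, 0, 0, 0, 0]
    - [0.68, 0, 0, 0, 0]
    - [0.68, 0, 0, 0, 0]

```text
time: 2.95
tool_pos: [0.532, -0.2222, 0.1591]
ee_rot: [2.568, 1.568, -0.524]
wrist_force: [0.6, 0.7, -0.6]
width: 0.03
```

```bash
python3 - <<'E'
from h import *
go(W(.035,-.075,.05))
# arc in slope frame, TCP offset: contact pt r=.035,n=.05, z lowered .014; print world waypoints, tool yaw both ways
for s in (1,-1):
  for d in (15,30,45,60,75,85):
    t=np.radians(d)*s; X=W(.035*np.cos(t),-.075+.035*np.sin(t),.05); b=Rst(p)@[np.cos(t),np.sin(t),0]
    print(s*d,X.round(4),np.degrees(np.arctan2(b[1],b[0])).round(1))
E
```

```text
t 2.95 pos [ 0.532  -0.2222  0.1591] x [ 0.002 -0.001 -1.   ] yawY -87.2 w 0.03 F [ 0.6  0.7 -0.6] T [0.01 0.06 0.01] j [-0.49  0.16  1.39 -0.    1.6   1.03]
shift cm [-1.17 -0.06  0.01] world [-0.02  0.06  1.17]
15 [ 0.5303 -0.2126  0.1702] 20.0
30 [ 0.5269 -0.2043  0.1685] 36.5
45 [ 0.5217 -0.1973  0.1657] 51.9
60 [ 0.5152 -0.192   0.1621] 66.3
75 [ 0.5077 -0.1889  0.1578] 79.8
85 [ 0.5024 -0.1881  0.1548] 88.5
-15 [ 0.5312 -0.2307  0.1702] -14.4
-30 [ 0.5286 -0.2393  0.1685] -30.9
-45 [ 0.5241 -0.2467  0.1657] -46.3
-60 [ 0.5181 -0.2526  0.1621] -60.6
-75 [ 0.511  -0.2564  0.1578] -74.1
-85 [ 0.5059 -0.2578  0.1548] -82.8
```

carry_out:
  targets:
    - [0.68, 0, -0.4, 0, 0]
    - [0.68, 0, -0.4, 0, 0]
    - [0.68, 0, -0.3, 0, -4]
    - [0.68, 0, -0.3, 0, -4]
    - [0.68, 0, -0.2, 0, -4]
    - [0.68, 0, 0, 0, 0]

```text
time: 3.55
tool_pos: [0.5292, -0.2099, 0.1586]
ee_rot: [1.233, 1.561, -1.651]
wrist_force: [-2.8, -8.9, 1.2]
width: 0.0299
```

```bash
python3 -c "
from h import *
st()"
```

```text
t 3.55 pos [ 0.5292 -0.2099  0.1586] x [-0.001 -0.01  -1.   ] yawY -75.3 w 0.0299 F [-2.8 -8.9  1.2] T [-1.81  0.55 -0.15] j [-0.47  0.14  1.4  -0.01  1.59  0.84]
```

carry_out:
  targets:
    - [0.68, 0, -0.2, 0, 0]
    - [0.68, 0, -0.2, 0, 0]
    - [0.68, 0, 0, 0, 0]

```text
time: 3.85
tool_pos: [0.5291, -0.2096, 0.1586]
ee_rot: [1.438, 1.554, -1.45]
wrist_force: [0.0, -18.2, -1.5]
width: 0.0305
```

```bash
python3 -c "
from h import *
st()"
```

```text
t 3.85 pos [ 0.5291 -0.2096  0.1586] x [ 0.002 -0.016 -1.   ] yawY -75.4 w 0.0305 F [  0.  -18.2  -1.5] T [-3.19 -0.01 -0.12] j [-0.47  0.14  1.41 -0.01  1.59  0.85]
```

```bash
python3 - <<'E'
from h import *
yaw=-87.2; pos=None
for d in np.arange(0,-91,-7.5):
    t=np.radians(d); X=W(.035*np.cos(t),-.075+.035*np.sin(t),.05); b=Rst(p)@[np.cos(t),np.sin(t),0]
    ny=np.degrees(np.arctan2(b[1],b[0]))-90
    if pos is not None:
        y=np.radians(yaw); ey=np.array([np.cos(y),np.sin(y),0]); ez=np.cross([0,0,-1],ey); D=(X-pos)*100
        print(round(d,1),np.round([-D[2],D@ey,D@ez,yaw-ny],2)); yaw=ny
    pos=X
E
```

```text
-7.5 [0.01 0.46 0.03 8.62]
-15.0 [0.04 0.46 0.01 8.55]
-22.5 [ 0.07  0.45 -0.01  8.37]
-30.0 [ 0.1   0.45 -0.02  8.13]
-37.5 [ 0.13  0.44 -0.03  7.85]
-45.0 [ 0.15  0.43 -0.03  7.56]
-52.5 [ 0.17  0.42 -0.03  7.29]
-60.0 [ 0.19  0.42 -0.03  7.04]
-67.5 [ 0.21  0.41 -0.02  6.83]
-75.0 [ 0.22  0.4  -0.01  6.67]
-82.5 [0.22 0.4  0.   6.56]
-90.0 [0.23 0.4  0.02 6.5 ]
```

carry_out:
  targets:
    - [0.68, 0, 0.6, 0, 0]
    - [0.68, 0, 0.3, 0, 4]
    - [0.68, 0, 0.3, 0, 4]
    - [0.68, 0, 0.4, 0, 4]
    - [0.65, 0, 0.4, 0, 0]
    - [0.65, 0, 0, 0, 0]

```text
time: 4.45
tool_pos: [0.5326, -0.2215, 0.1575]
ee_rot: [0.378, 1.571, -2.713]
wrist_force: [-0.3, -0.2, -0.6]
width: 0.0328
```

```bash
python3 -c "
from h import *
st()"
```

```text
t 4.45 pos [ 0.5326 -0.2215  0.1575] x [-0. -0. -1.] yawY -87.1 w 0.0328 F [-0.3 -0.2 -0.6] T [-0.01  0.04 -0.01] j [-0.49  0.16  1.38 -0.    1.6   1.03]
```

carry_out:
  targets:
    - [0.65, 0, 0.5, 0, 0]
    - [0.65, 0, 0.4, 0, 0]
    - [0.65, 0, 0, 0, 5]
    - [0.65, 0.1, 0.4, 0, 8]
    - [0.65, 0.1, 0.4, 0, 8]
    - [0.65, 0, 0, 0, 0]

```text
time: 5.05
tool_pos: [0.5323, -0.2381, 0.1559]
ee_rot: [-1.925, 1.57, 0.9]
wrist_force: [0.2, 2.4, 2.9]
width: 0.0329
```

```bash
python3 -c "
from h import *
st()"
```

```text
t 5.05 pos [ 0.5323 -0.2381  0.1559] x [ 0.001  0.001 -1.   ] yawY -108.1 w 0.0329 F [0.2 2.4 2.9] T [ 0.62 -0.04  0.07] j [-0.52  0.17  1.37  0.    1.6   1.37]
```

carry_out:
  targets:
    - [0.65, 0.1, 0.3, 0.2, 8.5]
    - [0.65, 0.1, 0.4, 0, 8.5]
    - [0.65, 0.1, 0.4, 0, 8]
    - [0.65, 0.2, 0.4, 0, 8]
    - [0.65, 0.2, 0.4, 0, 7]
    - [0.65, 0.2, 0.4, 0, 7]
    - [0.65, 0.2, 0.4, 0, 7]
    - [0.65, 0, 0, 0, 0]

```text
time: 5.85
tool_pos: [0.5131, -0.2571, 0.1449]
ee_rot: [-2.319, 1.568, -0.434]
wrist_force: [2.6, 1.1, 0.8]
width: 0.0331
```

```bash
python3 - <<'E'
from h import *
st(); print(W(.035*np.cos(1.3),-.075-.035*np.sin(1.3),.05)); snap('top','t2.png'); s=snap('wrist','w2.png')
a=cv2.imread('pics/t2.png')[140:260,280:420]; a=cv2.resize(a,(448,384),interpolation=cv2.INTER_CUBIC)
b=cv2.imread('pics/w2.png'); b=cv2.resize(b,(340,255)); b=cv2.copyMakeBorder(b,0,129,0,0,cv2.BORDER_CONSTANT); cv2.imwrite('pics/v2.png',np.hstack([a,b]))
E
```

```text
t 5.85 pos [ 0.5131 -0.2571  0.1449] x [ 0.002 -0.001 -1.   ] yawY -162.0 w 0.0331 F [2.6 1.1 0.8] T [ 0.31 -0.59 -0.02] j [-0.56  0.16  1.41  0.    1.57  2.26]
[ 0.51127716 -0.25635134  0.1579825 ]
```

View pics/v2.png

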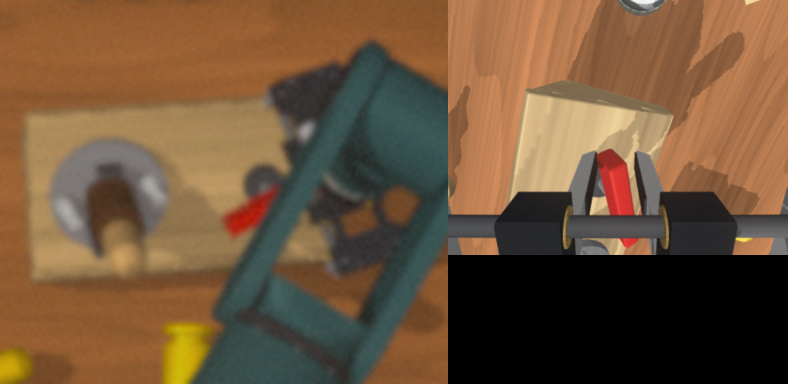

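carry_out:
  targets:
    - [0.65, 0.1, 0.4, 0, 4]
    - [0.65, 0.1, 0.4, 0, 4]
    - [0.65, 0.1, 0.3, 0, 0]
    - [0.65, 0, 0, 0, 0]

```text
time: 6.35
tool_pos: [0.5059, -0.2594, 0.1416]
ee_rot: [-1.84, 1.561, -0.093]
wrist_force: [11.8, 0.6, -4.3]
width: 0.0333
```

```bash
python3 -c "
from h import *
st()"
```

```text
t 6.35 pos [ 0.5059 -0.2594  0.1416] x [ 0.01  -0.001 -1.   ] yawY -169.9 w 0.0333 F [11.8  0.6 -4.3] T [ 0.27 -2.33  0.08] j [-0.58  0.14  1.44  0.    1.55  2.39]
```

carry_out:
  targets:
    - [0.65, 0.1, 0.3, 0, 0]
    - [0.65, 0.1, 0.2, 0, 0]
    - [0.65, 0, 0, 0, 0]

```text
time: 6.65
tool_pos: [0.5057, -0.2596, 0.1414]
ee_rot: [-1.795, 1.55, -0.046]
wrist_force: [20.9, 2.6, -2.9]
width: 0.0332
```

```bash
python3 -c "
from h import *
st()"
```

```text
t 6.65 pos [ 0.5057 -0.2596  0.1414] x [ 0.021 -0.001 -1.   ] yawY -169.8 w 0.0332 F [20.9  2.6 -2.9] T [ 0.67 -4.06  0.09] j [-0.58  0.13  1.45  0.01  1.54  2.38]
```

carry_out:
  targets:
    - [0.65, 0, -0.5, 0, 0]
    - [0.4, 0, -0.5, 0, 0]
    - [0.4, 0, 0, 0, 0]
    - [0.4, 0, 0, 0, 0]
    - [0.4, 0, 0, 0, 0]
    - [0.4, -2, 0, 0, 0]
    - [0.4, -3, 0, 0, 0]
    - [0.4, -3, 0, 0, 0]
    - [0.4, -4, 0, 0, 0]
    - [0.4, -4, 0, 0, 0]
    - [0.4, -4, 0, 0, 0]
    - [0.4, 0, 0, 0, 0]

```text
time: 7.85
tool_pos: [0.5074, -0.2597, 0.3469]
ee_rot: [-2.357, 1.558, -0.615]
wrist_force: [0.0, 0.0, 0.9]
width: 0.0564
```

```bash
python3 - <<'E'
from h import *
N=W(0,.075,.112); print(N); X=N.copy(); X[2]=.34
go(X,90+np.degrees(p[2])); s=snap('wrist','w3.png'); 
t=-1.3
for X in [W(0,-.075,.063),W(.05*np.cos(t),-.075+.05*np.sin(t),.063),W(-.05*np.cos(t),-.075-.05*np.sin(t),.063)]: print(proj('w3.png',X)[0].round())
im=cv2.imread('pics/w3.png').astype(int); m=(im[:,:,2]>130)&(im[:,:,1]<70)&(im[:,:,0]<70)
v,u=np.nonzero(m)
print(cv2.minAreaRect(np.c_[u,v].astype(np.float32)))
E
```

```text
[ 0.46315326 -0.07477976  0.20699485]
t 7.85 pos [ 0.5074 -0.2597  0.3469] x [ 0.01  -0.007 -1.   ] yawY -170.2 w 0.0564 F [0.  0.  0.9] T [ 0.11 -0.05  0.03] j [-0.57  0.14  1.03 -0.    1.96  2.4 ]
turn -83.0
shift cm [  0.51 -18.69   3.52] world [-4.43 18.49 -0.69]
[258. 207.]
[253. 166.]
[263. 243.]
((255.1280517578125, 201.65243530273438), (81.94019317626953, 19.988109588623047), 83.6598129272461)
```

View pics/w3.png

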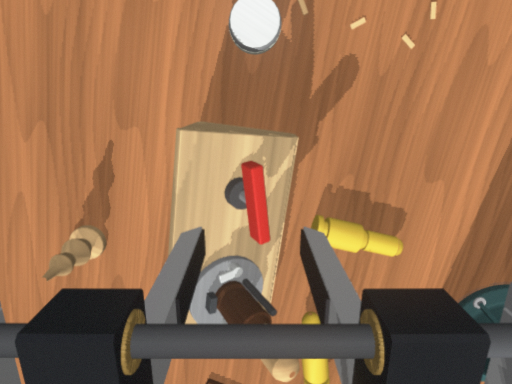

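carry_out:
  targets:
    - [0.1, 0, 0, 0, -8.3]
    - [0.1, 0, 0, 0, -8.3]
    - [0.1, 0, 0, 0, -8.3]
    - [0.1, 0, 0, 0, -8.3]
    - [0.1, 0, 0, 0, -8.3]
    - [0.1, 0, 0, 0, -8.3]
    - [0.1, 0, 0, 0, -8.3]
    - [0.1, 0, 0, 0, -8.3]
    - [0.1, 0, 0, 0, -8.3]
    - [0.1, 0, 0, 0, -8.3]
    - [0.1, 0, -3.1, 0.7, 0]
    - [0.1, 0, -3.1, 0.7, 0]
    - [0.1, 0, -3.1, 0.7, 0]
    - [0.1, 0, -3.1, 0.7, 0]
    - [0.1, 0, -3.1, 0.7, 0]
    - [0.1, 0, -3.1, 0, 0]
    - [0.1, 0, 0, 0, 0]
    - [0.1, 0, 0, 0, 0]

```text
time: 9.7
tool_pos: [0.462, -0.0744, 0.338]
ee_rot: [0.04, 1.568, -3.051]
wrist_force: [-0.5, -0.4, -0.2]
width: 0.0844
```

```bash
python3 - <<'E'
from h import *
X=W(0,.075,.118); X[2]-=.019
go(X,90+np.degrees(p[2])); s=snap('wrist','w4.png'); im=s['image'][:,:,::-1].copy()
for n in (.075,.086,.112,.138,.15):
    u=proj('w4.png',W(0,.075,n))[0]; print(n,u.round()); cv2.circle(im,tuple(int(v) for v in u),2,(255,0,255),-1)
cv2.imwrite('pics/w4m.png',im)
E
```

```text
t 9.7 pos [ 0.462  -0.0744  0.338 ] x [-0.002 -0.    -1.   ] yawY -87.1 w 0.0844 F [-0.5 -0.4 -0.2] T [-0.02 -0.   -0.04] j [-0.28 -0.08  1.28 -0.    1.95  1.24]
turn 0.0
shift cm [14.48  0.05  0.15] world [ -0.18  -0.06 -14.48]
0.075 [252. 157.]
0.086 [252. 164.]
0.112 [252. 182.]
0.138 [252. 202.]
0.15 [252. 212.]
```

View pics/w4m.png

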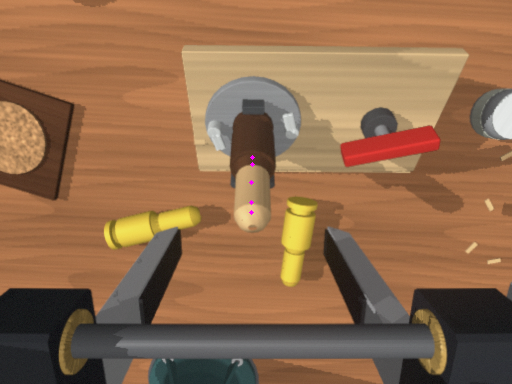

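```bash
python3 - <<'E'
from h import *
for n in (.087,.098,.15,.156,.162,.168): print(n,proj('w4.png',W(0,.075,n))[0].round(),proj('s1.png',W(0,.075,n))[0].round(),((proj('s1.png',W(0,.075,n))[0]-[120,150])*3.5).round())
X=W(0,.075,.13); X[2]-=.019
go(X)
E
```

```text
0.087 [252. 165.] [209. 193.] [311. 151.]
0.098 [252. 172.] [207. 190.] [306. 139.]
0.15 [252. 212.] [200. 173.] [279.  81.]
0.156 [252. 217.] [199. 171.] [276.  74.]
0.162 [252. 223.] [198. 169.] [273.  67.]
0.168 [252. 228.] [197. 167.] [270.  61.]
t 9.75 pos [ 0.4621 -0.075   0.3381] x [-0.002 -0.    -1.   ] yawY -87.2 w 0.0844 F [0.5 0.5 1.4] T [-0.09  0.03  0.03] j [-0.28 -0.08  1.28 -0.    1.95  1.24]
shift cm [13.45 -0.02  0.77] world [ -0.8   -0.02 -13.45]
```

carry_out:
  targets:
    - [0.1, 2, 0, 0.8, 0]
    - [0.1, 3, 0, 0, 0]
    - [0.1, 3, 0, 0, 0]
    - [0.1, 3, 0, 0, 0]
    - [0.1, 1.6, 0, 0, 0]
    - [0.1, 0.8, 0, 0, 0]
    - [0.4, 0, 0, 0, 0]
    - [0.8, 0, 0, 0, 0]
    - [0.8, 0, 0, 0, 0]
    - [0.8, 0, 0, 0, 0]
    - [0.8, 0, 0, 0, 0]
    - [0.8, 0, 0, 0, 0]
    - [0.8, 0, 0, 0, 0]
    - [0.8, 0, 0, 0, 0]

```text
time: 11.15
tool_pos: [0.4546, -0.0748, 0.2057]
ee_rot: [2.886, 1.57, -0.207]
wrist_force: [0.9, 0.7, 0.4]
width: 0.0335
```

```bash
python3 -c "
from h import *
st()"
```

```text
t 11.15 pos [ 0.4546 -0.0748  0.2057] x [ 0. -0. -1.] yawY -87.2 w 0.0335 F [0.9 0.7 0.4] T [ 0.03  0.06 -0.01] j [-0.29 -0.11  1.57  0.    1.69  1.24]
```

carry_out:
  targets:
    - [0.8, -0.87, 0, 0.5, 0]
    - [0.8, -0.87, 0, 0.5, 0]
    - [0.8, -0.87, 0, 0.5, 0]
    - [0.8, 0, 0, 0, 0]

```text
time: 11.55
tool_pos: [0.439, -0.0758, 0.2335]
ee_rot: [2.437, 1.569, -0.656]
wrist_force: [0.0, -0.1, -2.1]
width: 0.0336
```

```bash
python3 -c "
from h import *
st()"
```

```text
t 11.55 pos [ 0.439  -0.0758  0.2335] x [ 0.001 -0.001 -1.   ] yawY -87.2 w 0.0336 F [ 0.  -0.1 -2.1] T [0.01 0.02 0.  ] j [-0.3  -0.15  1.55 -0.    1.74  1.22]
```

carry_out:
  targets:
    - [0.8, -0.87, 0, 0.5, 0]
    - [0.8, -0.87, 0, 0.5, 0]
    - [0.8, -0.87, 0, 0.5, 0]
    - [0.8, -0.87, 0, 0.5, 0]
    - [0.8, -0.87, 0, 0.5, 0]
    - [0.8, -0.87, 0, 0.5, 0]
    - [0.8, -0.87, 0, 0.5, 0]
    - [0.8, -0.87, 0, 0.5, 0]
    - [0.8, 0, 0, 0, 0]
    - [0.8, 0, 0, 0, 0]

```text
time: 12.55
tool_pos: [0.3996, -0.0776, 0.3014]
ee_rot: [2.627, 1.57, -0.466]
wrist_force: [0.2, -0.1, -2.0]
width: 0.0334
```

```bash
python3 - <<'E'
from h import *
st(); snap('scene','s5.png'); cv2.imwrite('pics/s5c.png',cv2.resize(cv2.imread('pics/s5.png')[60:320,110:380],None,fx=2.2,fy=2.2,interpolation=cv2.INTER_CUBIC))
E
```

```text
t 12.55 pos [ 0.3996 -0.0776  0.3014] x [ 0.001 -0.    -1.   ] yawY -87.2 w 0.0334 F [ 0.2 -0.1 -2. ] T [-0.02  0.1  -0.01] j [-0.33 -0.23  1.48 -0.    1.89  1.19]
```

View pics/s5c.png

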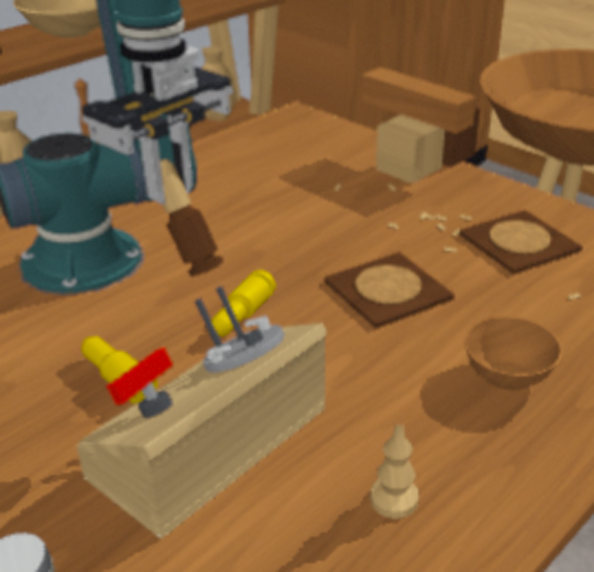

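```bash
python3 - <<'E'
from h import *
print(atz('s5.png',(389/2.2+110-.3,285/2.2+60-.3),.016),atz('t1.png',(198,222.6),.016))
# segment cork in top picture
im=cv2.imread('pics/t1.png'); hsv=cv2.cvtColor(im,cv2.COLOR_BGR2HSV); sub=im[200:246,174:224].astype(int)
g=sub[:,:,1]; m=(g>95).astype(np.uint8); n,l,s,c=cv2.connectedComponentsWithStats(m); k=1+s[1:,4].argmax(); print(s[k],c[k]+[174,200]); print(atz('t1.png',c[k]+[174,200],.016))
ex=np.array([np.cos(p[2]),np.sin(p[2]),0]); D=atz('t1.png',(198,222.6),.016); X=D-.063*ex; X[2]=.16; go(X)
E
```

```text
[0.4723001 0.292906  0.016    ] [0.46429671 0.29479622 0.016     ]
[  8   6  32  33 811] [197.55610358 222.34155364]
[0.46517125 0.29624287 0.016     ]
t 12.6 pos [ 0.3995 -0.0775  0.3009] x [-0.  0. -1.] yawY -87.2 w 0.0335 F [ 0.7  0.6 -3.3] T [0.04 0.1  0.  ] j [-0.33 -0.23  1.48 -0.    1.89  1.19]
shift cm [ 14.09 -36.87  -2.  ] world [  0.18  36.92 -14.09]
```

carry_out:
  targets:
    - [0.8, 0, -1.5, -0.2, 0]
    - [0.8, 0, -3, -0.2, 0]
    - [0.8, 0, -3, -0.2, 0]
    - [0.8, 0, -3.3, -0.2, 0]
    - [0.8, 0, -3.3, -0.2, 0]
    - [0.8, 0, -3.3, -0.2, 0]
    - [0.8, 0, -3.3, -0.2, 0]
    - [0.8, 0, -3.3, -0.2, 0]
    - [0.8, 0, -3.3, -0.2, 0]
    - [0.8, 0, -3.3, -0.2, 0]
    - [0.8, 0, -3.3, -0.3, 0]
    - [0.8, 0, -2, 0, 0]
    - [0.8, 1, -1, 0, 0]
    - [0.8, 2.5, 0, 0, 0]
    - [0.8, 3, 0, 0, 0]
    - [0.8, 3, 0, 0, 0]
    - [0.8, 2.5, 0, 0, 0]
    - [0.8, 1.5, 0, 0, 0]
    - [0.8, 0.5, 0, 0, 0]
    - [0.8, 0, 0, 0, 0]

```text
time: 14.6
tool_pos: [0.4043, 0.2917, 0.1606]
ee_rot: [0.621, 1.57, -2.471]
wrist_force: [0.1, -0.8, -1.6]
width: 0.0335
```

```bash
python3 - <<'E'
from h import *
st(); snap('scene','s6.png'); cv2.imwrite('pics/s6c.png',cv2.resize(cv2.imread('pics/s6.png')[100:260,200:360],None,fx=3.5,fy=3.5,interpolation=cv2.INTER_CUBIC))
E
```

```text
t 14.6 pos [0.4043 0.2917 0.1606] x [-0.001 -0.001 -1.   ] yawY -87.2 w 0.0335 F [ 0.1 -0.8 -1.6] T [0.06 0.04 0.02] j [ 0.51 -0.01  1.56 -0.    1.59  2.03]
```

View pics/s6c.png

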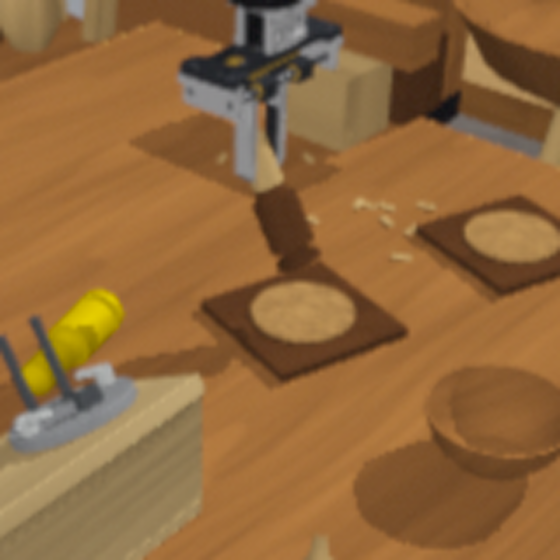

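carry_out:
  targets:
    - [0.8, 1.5, 0, 0, 0]
    - [0.8, 1.5, 0, 0, 0]
    - [0.8, 0.8, 0, 0, 0]
    - [0.8, 0.2, 0, 0, 0]
    - [0.8, 0.2, 0, 0, 0]
    - [0.8, 0, 0, 0, 0]

```text
time: 15.25
tool_pos: [0.4049, 0.2923, 0.1199]
ee_rot: [-2.758, 1.569, 0.433]
wrist_force: [-0.7, 0.0, -2.0]
width: 0.0337
```

```bash
python3 -c "
from h import *
st()"
```

```text
t 15.25 pos [0.4049 0.2923 0.1199] x [ 0.001  0.001 -1.   ] yawY -87.2 w 0.0337 F [-0.7  0.  -2. ] T [ 0.04  0.04 -0.01] j [ 0.51  0.01  1.63 -0.    1.51  2.03]
```

carry_out:
  targets:
    - [0.8, 0.2, 0, 0, 0]
    - [0.8, 0.2, 0, 0, 0]
    - [0.8, 0.2, 0, 0, 0]
    - [0.8, 0, 0, 0, 0]

```text
time: 15.65
tool_pos: [0.4045, 0.2922, 0.1131]
ee_rot: [-2.769, 1.571, 0.422]
wrist_force: [1.6, -0.4, -1.4]
width: 0.0336
```

```bash
python3 -c "
from h import *
st()"
```

```text
t 15.65 pos [0.4045 0.2922 0.1131] x [ 0.  0. -1.] yawY -87.2 w 0.0336 F [ 1.6 -0.4 -1.4] T [ 0.04 -0.01 -0.01] j [ 0.51  0.01  1.63 -0.    1.5   2.03]
```

carry_out:
  targets:
    - [0.8, 0.2, 0, 0, 0]
    - [0.8, 0.2, 0, 0, 0]
    - [0.8, 0, 0, 0, 0]

```text
time: 15.95
tool_pos: [0.4047, 0.2924, 0.1124]
ee_rot: [-2.712, 1.569, 0.479]
wrist_force: [-5.0, -1.3, 10.9]
width: 0.0335
```

```bash
python3 -c "
from h import *
st()"
```

```text
t 15.95 pos [0.4047 0.2924 0.1124] x [ 0.002  0.001 -1.   ] yawY -87.2 w 0.0335 F [-5.  -1.3 10.9] T [-0.51  0.92 -0.06] j [ 0.51  0.01  1.64 -0.    1.49  2.03]
```

carry_out:
  targets:
    - [0.8, -0.18, 0, -0.61, 0]
    - [0.8, -0.15, 0, -0.62, 0]
    - [0.8, -0.13, 0, -0.63, 0]
    - [0.8, -0.09, 0, -0.63, 0]
    - [0.8, -0.05, 0, -0.64, 0]
    - [0.8, 0, 0, 0, 0]

```text
time: 16.55
tool_pos: [0.4364, 0.2941, 0.1171]
ee_rot: [-2.388, 1.569, 0.803]
wrist_force: [-1.9, -0.2, 6.3]
width: 0.0332
```

```bash
python3 - <<'E'
from h import *
st(); snap('scene','s7.png'); cv2.imwrite('pics/s7c.png',cv2.resize(cv2.imread('pics/s7.png')[100:210,230:340],None,fx=5,fy=5,interpolation=cv2.INTER_CUBIC))
E
```

```text
t 16.55 pos [0.4364 0.2941 0.1171] x [ 0.001  0.001 -1.   ] yawY -87.2 w 0.0332 F [-1.9 -0.2  6.3] T [-0.06  0.71 -0.  ] j [0.48 0.07 1.57 0.   1.5  2.01]
```

View pics/s7c.png

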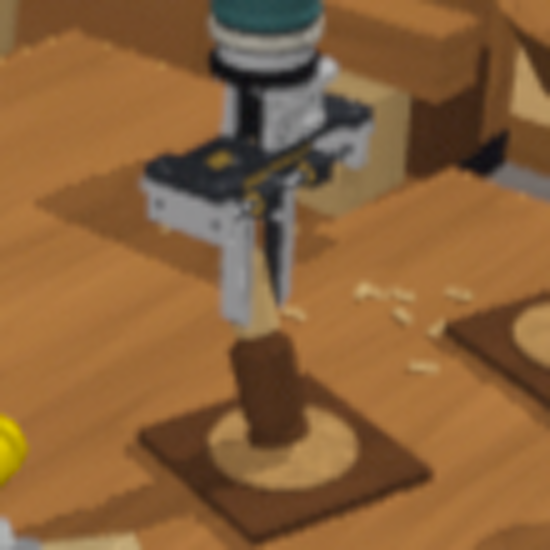

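carry_out:
  targets:
    - [0.8, -0.03, 0, -0.64, 0]
    - [0.8, 0.01, 0, -0.63, 0]
    - [0.8, 0.04, 0, -0.64, 0]
    - [0.8, 0.08, 0, -0.63, 0]
    - [0.8, 0.1, 0, -0.4, 0]
    - [0.8, 0, 0, 0, 0]

```text
time: 17.2
tool_pos: [0.4666, 0.2957, 0.1153]
ee_rot: [-2.68, 1.567, 0.51]
wrist_force: [-0.8, 0.0, 7.3]
width: 0.0318
```

```bash
python3 - <<'E'
from h import *
st(); snap('scene','s8.png')
E
```

```text
t 17.2 pos [0.4666 0.2957 0.1153] x [ 0.003  0.002 -1.   ] yawY -87.2 w 0.0318 F [-0.8  0.   7.3] T [0.04 0.44 0.01] j [0.46 0.12 1.51 0.   1.5  1.98]
```

```bash
python3 - <<'E'
from h import *
C=np.array([.4666,.2957,.016])
im=cv2.imread('pics/s8.png')[115:215,230:340]; k=5
im=cv2.resize(im,None,fx=k,fy=k,interpolation=cv2.INTER_CUBIC)
for z in (0,.037,.075,.112):
    for u in proj('s8.png',C+[0,0,z]): cv2.circle(im,tuple(int(v) for v in (u-[230,115])*k),2,(255,0,255),-1)
cv2.imwrite('pics/s8c.png',im)
E
```

```text
(no output)
```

View pics/s8c.png

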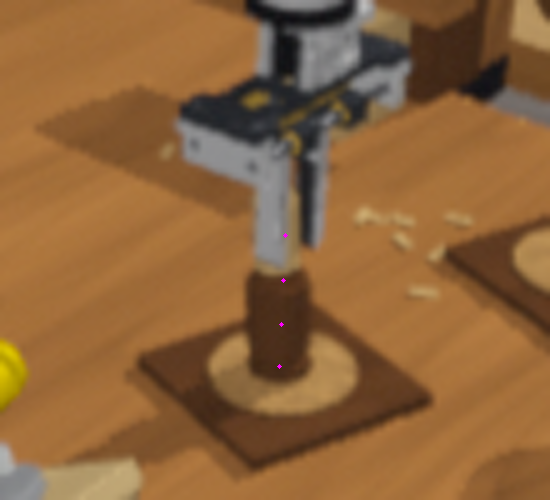

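carry_out:
  targets:
    - [0.8, 0.1, 0, -0.4, 0]
    - [0.8, 0.05, 0, -0.2, 0]
    - [0.8, 0, 0, 0, 0]

```text
time: 17.55
tool_pos: [0.4729, 0.2962, 0.1144]
ee_rot: [-2.741, 1.565, 0.45]
wrist_force: [-0.0, 0.0, 6.8]
width: 0.0299
```

```bash
python3 - <<'E'
from h import *
st()
E
```

```text
t 17.55 pos [0.4729 0.2962 0.1144] x [ 0.005  0.002 -1.   ] yawY -87.2 w 0.0299 F [-0.   0.   6.8] T [-0.1   0.33 -0.02] j [ 0.46  0.14  1.5  -0.    1.5   1.98]
```

carry_out:
  targets:
    - [0.8, -0.15, 0, 0, 0]
    - [0.8, -0.1, 0, 0, 0]
    - [0.5, 0, 0, 0, 0]
    - [0.3, 0, 0, 0, 0]
    - [0.1, 0, 0, 0, 0]
    - [0.1, 0, 0, 0, 0]
    - [0.1, 0, 0, 0, 0]
    - [0.1, 0, 0, 0, 0]

```text
time: 18.35
tool_pos: [0.471, 0.2953, 0.114]
ee_rot: [0.962, 1.571, -2.13]
wrist_force: [-0.5, 0.3, 0.3]
width: 0.0744
```

```bash
python3 - <<'E'
from h import *
st(); snap('scene','s9.png'); snap('wrist','w9.png')
a=cv2.imread('pics/s8.png')[115:215,230:340].astype(int);b=cv2.imread('pics/s9.png')[115:215,230:340].astype(int)
for r in range(54,78,4):
    for n,i in (('8',a),('9',b)): print(r,n,' '.join('%d'%v for v in i[r,40:72,1]))
E
```

```text
t 18.35 pos [0.471  0.2953 0.114 ] x [-0. -0. -1.] yawY -87.2 w 0.0744 F [-0.5  0.3  0.3] T [ 0.03 -0.01  0.05] j [ 0.46  0.14  1.5  -0.    1.51  1.98]
54 8 108 108 111 113 114 112 112 112 108 97 74 69 96 114 119 115 111 103 78 65 69 91 112 113 114 113 112 110 112 112 109 109
54 9 110 109 111 113 113 113 113 113 117 127 134 142 147 135 128 130 131 127 123 119 115 111 109 113 113 113 112 112 111 112 110 109
58 8 110 111 111 112 112 111 112 114 104 63 45 47 47 47 47 49 54 53 53 49 46 58 88 108 111 112 112 112 112 111 112 112
58 9 111 111 112 111 112 112 113 114 116 105 63 48 47 50 51 49 51 51 52 51 55 56 67 90 109 112 111 112 112 112 112 112
62 8 113 115 116 115 117 117 118 117 108 71 45 45 46 46 46 45 47 44 45 41 42 46 54 60 70 87 104 113 116 117 116 115
62 9 113 114 116 116 117 118 119 117 115 100 57 45 45 44 47 45 46 45 46 42 42 42 47 57 68 87 104 113 116 117 116 116
66 8 88 81 70 63 63 61 68 79 81 60 44 46 45 47 47 46 47 43 43 42 44 54 74 84 79 71 65 63 63 73 89 102
66 9 86 81 71 63 61 62 68 81 89 85 48 44 44 46 44 44 47 46 44 44 41 43 61 82 78 71 64 62 63 72 89 103
70 8 58 61 83 117 135 138 135 135 133 115 56 43 46 45 46 46 46 44 44 44 51 85 126 138 142 147 146 140 130 109 79 62
70 9 58 62 84 117 135 138 136 134 135 121 65 45 46 46 47 45 45 44 42 42 44 60 100 136 142 145 145 141 130 109 79 62
74 8 57 73 114 121 107 106 103 106 105 95 62 46 44 44 44 42 43 45 45 50 53 85 122 135 137 137 136 136 136 131 122 90
74 9 55 77 116 127 123 106 104 106 106 94 57 44 43 43 44 44 44 43 46 50 56 74 110 133 137 138 135 136 136 132 121 91
```

carry_out:
  targets:
    - [0, -1, 0, 0, 0]
    - [0, -2, 0, 0, 0]
    - [0, -3, 0, 0, 0]
    - [0, -3, 0, 0, 0]
    - [0, -4, 0, 0, 0]
    - [0, -4, 0, 0, 0]
    - [0, -3, 0, 0, 0]
    - [0, 0, 0, 3, 0]
    - [0, 0, 0, 4, 0]
    - [0, 0, 0, 4, 0]
    - [0, 0, 0, 3, 0]
    - [0, 0, 0, 0, 0]
    - [0, 0, 0, 0, 0]

```text
time: 19.75
tool_pos: [0.3312, 0.2886, 0.3153]
ee_rot: [-2.757, 1.568, 0.434]
wrist_force: [0.3, -0.2, 0.1]
width: 0.0939
```

```bash
python3 - <<'E'
from h import *
st(); snap('scene','s10.png'); snap('top','t10.png')
b=cv2.imread('pics/s10.png')
hsv=b[115:215,230:340].astype(int)
for r in (40,46,52,58,62,66,70,74): print(r,' '.join('%d'%v for v in hsv[r,40:72,1]))
# expected upright mill silhouette vs. observation, foot centre fit
best=[]
g=b[:,:,1].astype(int)
dk=(b[:,:,2]<100)&(g<60)
def edges(r):  # dark run columns near mill
    u=[c for c in range(272,302) if g[r,c]<75]; return min(u),max(u)
E0=np.array([edges(r) for r in (174,178,186,188)]) if 0 else None
T=np.linspace(0,2*np.pi,60)
def res(q):
    out=[]
    P=np.concatenate([[ [q[0]+.024*np.cos(t),q[1]+.024*np.sin(t),.016+z] for t in T] for z in (.02,.04,.07)])
    return proj('s10.png',P)
for x in (.45,.458,.466,.474):
    u=res((x,.295)); print(x,u[:,0].min().round(1)-270,u[:,0].max().round(1)-270,'top row neck',proj('s10.png',[x,.295,.166])[0].round(1)-[270,115])
# red handle & bystanders unchanged
for n in ('s',):
    a=cv2.imread('pics/s5.png').astype(int); d=np.abs(a-b).max(2)>40
    n_,l,s,c=cv2.connectedComponentsWithStats(d.astype(np.uint8)); print([ (x[:5].tolist()) for x in s[1:] if x[4]>15])
E
```

```text
t 19.75 pos [0.3312 0.2886 0.3153] x [ 0.003  0.001 -1.   ] yawY -87.1 w 0.0939 F [ 0.3 -0.2  0.1] T [ 0.04  0.01 -0.04] j [ 0.59 -0.16  1.39 -0.    1.9   2.11]
40 91 86 84 85 86 85 86 85 85 84 84 88 97 114 133 143 150 154 160 165 166 158 127 110 108 109 108 110 112 112 112 113
46 112 112 109 107 106 105 106 104 103 103 105 105 103 114 120 125 130 128 125 124 122 121 117 112 112 113 113 114 114 112 112 111
52 104 105 103 105 105 109 110 112 111 111 109 107 108 118 122 129 129 127 123 121 125 123 114 114 114 113 116 113 112 111 111 111
58 109 107 109 110 110 111 110 111 113 103 62 46 47 49 48 49 49 51 52 51 54 56 64 85 107 110 110 110 110 110 110 110
62 112 112 115 114 116 116 116 116 112 98 59 43 44 44 46 47 44 45 43 42 41 42 45 57 67 85 102 111 115 114 113 115
66 85 79 68 61 60 61 68 79 87 84 48 43 43 44 46 45 43 44 44 42 40 44 57 79 76 70 63 61 63 72 88 101
70 54 61 84 116 133 135 133 132 134 119 67 45 44 46 46 45 43 43 42 41 43 59 101 134 139 145 142 138 129 107 77 59
74 53 75 117 125 120 105 103 103 101 92 57 43 45 41 41 42 43 46 44 49 54 72 109 132 135 136 134 135 134 129 120 90
0.45 6.0 19.600000000000023 top row neck [13.8 36.2]
0.458 7.600000000000023 21.30000000000001 top row neck [15.5 36.9]
0.466 9.300000000000011 23.0 top row neck [17.3 37.7]
0.474 10.899999999999977 24.80000000000001 top row neck [19.1 38.4]
[[76, 0, 140, 186, 8561], [199, 0, 84, 108, 3259], [141, 4, 7, 16, 66], [107, 132, 15, 32, 238], [284, 152, 8, 6, 29], [119, 162, 21, 8, 107], [280, 169, 13, 9, 80], [277, 180, 16, 14, 166]]
```

```bash
python3 -c "
from h import *
print(robot.close_job())"
```

```text
the job is handed in; nothing more can be done
None
```

The mill body is standing upright near the middle of the cork disc on the nearer finishing board. The T-handle is at its open stop, and the job was handed in with the clock at 19.8 s. No verdict was reported.

- **Handle:** Counter-clockwise it was blocked after a few millimetres, with the force rising from 9 to 18 N. Clockwise it turned freely to a hard stop. The wrist picture after that agreed with -1.3 rad to about one degree.
- **Mill:** I gripped it by the neck and drew it straight out along its axis. The tool can only point down, so I touched the foot's edge to the cork and pivoted the mill upright in the grip. I then released it and backed away. Towards the end the pads slid forward off the neck's centre (the opening fell from 33.5 to 29.9 mm), so I stopped there and let go.
- **Last checks:** In the scene picture the body's edges match an upright mill with its foot at about x = 0.465, y = 0.295. My estimates of the disc centre were x = 0.464 to 0.472, y = 0.293 to 0.296. Comparing scene pictures from after the lift and after the release, I saw no change at the handle, bowl, finial or tin. The final wrist force was near zero, so the robot was touching nothing.
- **Disagreement:** The mill sat about 12 mm further out from the slope than I first assumed, because of the chuck's thickness. I corrected for that before gripping.

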